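# Pick the tee from behind the front stock

### The arm

A 7-joint arm with a two-finger parallel gripper is mounted at the origin on the work surface. World frame = base frame: x ahead of the robot, y to its left, z up, the work surface at z = 0. Lengths are in mm, angles in rad, forces in N, time in s.
With the tool pointing down it reaches from about 400 to 875 mm from the base axis. Payload 4.4 kg.
Tool frame: the origin (TCP) lies at the very end of the fingers, on their centre line; the grasp point (between the pads) lies 19 mm behind it; z points along the fingers, x is the direction in which the jaws open and shut, and the axes are right-handed (so a half turn about z gives the same grasp; the last joint's range is limited). The gripper opens to 85 mm and grips with 20 to 120 N. Pads are 22 mm wide; open, the fingers measure 114 mm over their backs; the gripper's body (76 mm by 85 mm) begins 54 mm behind the grasp point. The pads swing forward as they close: fully open they stand 13 mm farther back than shut.
Start: joints at [-1.271, 0.628, 0.038, 1.517, -0.027, 0.996, -0.02], TCP at [232.48, 607.018, 231.313] pointing down, gripper open.
Joint ranges: [-3.06, 3.06], [-0.37, 2.12], [-1.25, 1.32], [0.18, 2.47], [-1.1, 4.24], [0.23, 1.98], [-2.94, 2.94]. Speed limits (rad/s): [2.57, 2.57, 3.14, 3.14, 3.14, 3.14, 3.14].

### API

Orientations are given as [roll, pitch, yaw] about the fixed x, y, z axes, in that order (R = Rz(yaw) Ry(pitch) Rx(roll)).
In Python, from cell import telemetry, get_image, get_calibration, ctrl gives the robot as it stands. The module is installed in compiled form; this text tells all that it offers.
- The arm moves only by the tool arm_command, never from a script. Its arguments are lists of equal length, an entry for each row: "rot": the turn, a rotation vector about the world's x, y, z in degrees, a list of three; "slide": the shift along the world's x, y, z in mm, a list of three; "gripper": the finger opening in mm, from 0 to 85.4. A call has 1 to 5 rows; each row shifts and turns the pose as measured when the row begins; what a row does not reach is not made up. A row lasts 1/12 s, in which the tool goes at most 41.7 mm and 7.16 degrees, less where a joint would pass 70% of its speed; a pose out of reach is approached as far as the arm can. A call with a gripper value outside its range is refused whole. The fingers move at their own pace and stop on an object; the grip force is fixed at half the most. Time passes only in rows, so rows that do not move let the fingers close. It gives the time, the measured TCP pose, the force and the opening at its end, in the units of the state.
- telemetry.read_state(): the state, without advancing time (a new reading comes with each control period).
- get_image(name): name is "side" or "top"; returns (picture, depth): 420x560x3 uint8, red, green, blue; 420x560 float32, mm along the optical axis (not along the pixel's ray), 0 where there is no reading.
- get_calibration(name): a dict with "fx", "fy", "cx", "cy" (pixels), "D" ([k1, k2, p1, p2, k3] as OpenCV has them; the pictures are not rectified), "xyz" and "attitude" of the camera in the world. Camera axes: x right, y up, looking along -z (the intrinsics and any distortion apply to the point x, -y, -z); pixel columns grow to the right and rows downward; lengths in mm; the calibration is good to about 2 mm. A picture is of the moment at which its call begins. get_calibration takes no time and is no camera call.
- ctrl.finish_job(): hands the job in, once; it reports no verdict.
The state is a dict: "clock": time; "qpos": joint angles; "qd": joint speeds; "tau": joint torques, N m; "eef_pos": TCP position; "tool_rot": TCP orientation; "force": force on the tool from outside, world axes, zero at the start; "torque": the same for the moment, N m; "width": finger opening in mm.
Only numpy, scipy, OpenCV 4.12 (cv2) and the standard library are available. Lean on these libraries where they do the work, as an engineer would, in place of code of your own. Each camera call takes 0.05 s, during which the arm holds its last target.

### The job

Fetch the brass pipe tee for an order: it lies at the back of one of the two plywood troughs. First set both things that stand in front of it aside, upright, on the flat cardboard sheet; then lay the tee in the open cardboard tray; last, stand the two things back in the trough, each exactly where it stood before. Leave the things in the other trough alone.

Things in the scene. Friction and masses are not known exactly. Their poses are not given: they have to be found in the camera images.
- tee: Wanted: brass pipe tee, lying flat at the back of a trough; 34 high, 52 across the trough (its y), 46 along it (its x), branch towards its -x (the open front). Origin: underside, middle of both lengths. About 0.3 kg. Gaps: 6 at the trough's side walls, 34 to its back wall, 12 to 17 to the thing in front; so once that is gone, hold it front to back (46 wide).
- reducer: Stands in front of the tee: grey plastic pipe reducer, upright and round, stepped, with a black top face, 90 high; lower 40 mm has diameter 54, above 48 mm diameter 42. Origin: centre of the underside, z up. About 0.12 kg. Either nearest the tee or nearest the open front.
- tin: Stands in front of the tee: closed bare-metal tin with a pale metal lid and a paper band, upright, diameter 50, 90 high. Origin: centre of the underside, z up. About 0.25 kg. Either nearest the tee or nearest the open front.
- coupling: Bystander, leave alone: brass straight coupling (no branch) lying across the back of the other trough, 52 long, 34 diameter. Origin: middle, at the underside.
- jar: Bystander, leave alone: white plastic screw-top jar, upright in the other trough, diameter 52, 86 high. Origin: centre of the underside.
- nipple: Bystander, leave alone: brass pipe nipple with a raised collar half-way up, upright in the other trough, diameter 40 (collar 48), 88 high. Origin: centre of the underside.
- tee_trough: Fixed plywood trough with tee, reducer and tin in a row; 250 long (x), 76 wide (y), open above and in front (-x, robot's side), back wall at +x. Floor 5 thick, inside width 64, walls 6 thick, their tops 40 above the bench. Origin: centre of underside. The standing things are on its middle line, at about x 0 and -75 from the origin, the tee at +62.
- other_trough: The other plywood trough, same shape and size, beside the first (either side); it holds the coupling, the jar and the nipple.
- sheet: Flat cardboard sheet, fixed to the bench, 200 (x) by 140 (y), 4 thick: the place to set things aside. Origin: centre of its underside, so its top is 4 above. To the left or the right of the troughs.
- tray: Open cardboard tray, fixed, 200 (x) by 140 (y) outside, 45 high, walls and floor 4 to 5 thick; the tee goes in, any way round. Origin: centre of its underside. On the side opposite the sheet.

How it is judged:
By the outcome, as a careful person would: the job done as asked, in the order asked, and still so for the second after the job is handed in, with the robot touching nothing.
It also fails if it takes over 128 s, if anything falls off the work surface, if the arm or the gripper's body presses on something with over 40 N, if the wrist force passes 120 N, or if a joint passes its speed limit or range.

## Working session

There is one attempt and no reset: what is moved stays moved. The work goes in short steps, Python scripts to look and compute and a tool call to move; the robot and the scene stay as the last step left them, time stands still between calls to the robot, and variables do not carry over. Pictures are saved under pics/ and viewed, and the job is handed in when it is done.

Besides the shell and the picture viewer there is one more tool, called by a JSON object that holds its "api" and its "payload". arm_command: Moves the arm, as the interface text tells. Its arguments: {"type":"object","properties":{"rot":{"type":"array"},"slide":{"type":"array"},"gripper":{"type":"array"}},"required":["rot","slide","gripper"]}

```bash
mkdir -p pics
python3 - <<'E'
from cell import telemetry,get_image,get_calibration
import cv2,numpy as np
s=telemetry.read_state();print(s)
for n in("side","top"):
    print(n,get_calibration(n))
    p,d=get_image(n);cv2.imwrite(f"pics/{n}0.png",p[:,:,::-1]);np.savez(f"pics/{n}0.npz",p=p,d=d)
E
```

```text
{'clock': 0.0, 'qpos': array([-1.27077797,  0.62932937,  0.03844014,  1.51835813, -0.02698752,
        0.99630914, -0.02001019]), 'qd': array([-0.00026875,  0.00061646,  0.00084304,  0.00162153, -0.00091128,
        0.00052676, -0.00056263]), 'tau': array([-3.95297238e-04, -5.63402259e+01,  1.22680563e+00, -1.93444973e+01,
        1.11456175e-02,  1.07161907e-02, -2.33818434e-05]), 'eef_pos': array([232.26656228, 606.41920239, 230.40308496]), 'tool_rot': array([3.14155931e+00, 1.88571361e-03, 1.20497623e+00]), 'force': array([ 0.43713606, -0.20344319, -0.36036627]), 'torque': array([-0.03483845, -0.02739398,  0.016031  ]), 'width': 85.140746706324}
side {'fx': 511.8800468696782, 'fy': 511.8800468696782, 'cx': 275.6608597033551, 'cy': 205.55015502513, 'D': array([-0.19101883,  0.        ,  0.        ,  0.        ,  0.        ]), 'xyz': array([ -74.66888894, -689.83954698,  625.51743278]), 'attitude': array([ 0.99695513, -0.01665257, -0.72812253])}
top {'fx': 408.52373889598215, 'fy': 408.52373889598215, 'cx': 278.8368767541355, 'cy': 209.370476670045, 'D': array([0.02479854, 0.        , 0.        , 0.        , 0.        ]), 'xyz': array([377.11682113,   4.96026201, 952.99438008]), 'attitude': array([ 0.20079613,  0.00368516, -1.68235268])}
```

View pics/top0.png

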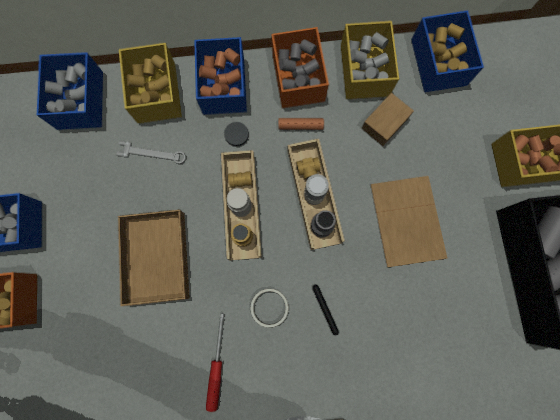

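View pics/side0.png

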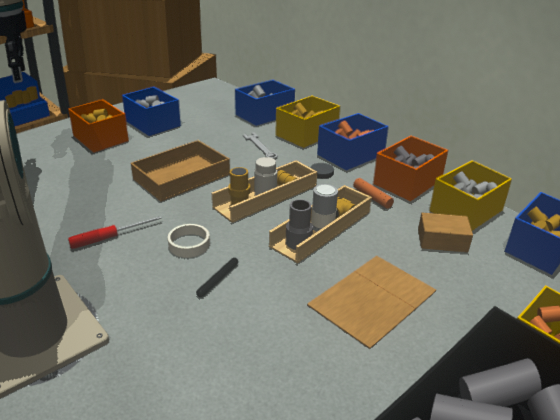

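```bash
cat > h.py <<'E'
import numpy as np,cv2
from scipy.spatial.transform import Rotation as Ro
from cell import telemetry,get_image,get_calibration
def KD(c): return np.array([[c['fx'],0,c['cx']],[0,c['fy'],c['cy']],[0,0,1.]]),np.array(c['D'])
def cloud(n,d):
    c=get_calibration(n);K,D=KD(c)
    v,u=np.mgrid[:d.shape[0],:d.shape[1]].astype(float)
    xy=cv2.undistortPoints(np.stack([u.ravel(),v.ravel()],1)[:,None],K,D)[:,0]
    z=d.ravel().astype(float)
    P=np.stack([xy[:,0]*z,-xy[:,1]*z,-z],1)
    W=P@Ro.from_euler('xyz',c['attitude']).as_matrix().T+c['xyz']
    W[z<=0]=np.nan
    return W.reshape(*d.shape,3)
def ray(n,u,v,h):
    c=get_calibration(n);K,D=KD(c)
    x,y=cv2.undistortPoints(np.array([[[u,v]]],float),K,D)[0,0]
    r=Ro.from_euler('xyz',c['attitude']).as_matrix()@[x,-y,-1]
    return c['xyz']+r*(h-c['xyz'][2])/r[2]
def proj(n,P):
    c=get_calibration(n);K,D=KD(c)
    q=(np.atleast_2d(P)-c['xyz'])@Ro.from_euler('xyz',c['attitude']).as_matrix()
    q=q*[1,-1,-1]
    return cv2.projectPoints(q,np.zeros(3),np.zeros(3),K,D)[0][:,0]
def snap(name,tag):
    p,d=get_image(name);cv2.imwrite(f"pics/{tag}.png",p[:,:,::-1]);np.savez(f"pics/{tag}.npz",p=p,d=d);return p,d
def rect(xy):
    r=cv2.minAreaRect(xy.astype(np.float32));return r
E
python3 - <<'E'
from h import *
for n in("top","side"):
    f=np.load(f"pics/{n}0.npz");W=cloud(n,f['d']);p=f['p']
    print(n,"bench z",np.nanmedian(W[330:360,250:300,2]) if n=="top" else np.nanmedian(W[240:280,120:180,2]))
    if n=="top":
        for nm,(u,v) in dict(tee=(308,165),tin=(317,186),red=(323,223),coup=(240,179),jar=(237,200),nip=(242,236),sheet=(408,222),tray=(153,257)).items():
            print(nm,np.round(np.nanmedian(W[v-2:v+3,u-2:u+3].reshape(-1,3),0),1))
        crop=p[130:270,210:350];cv2.imwrite("pics/zoom.png",cv2.resize(crop,None,fx=4.2,fy=4.2,interpolation=cv2.INTER_CUBIC)[:,:,::-1])
    else:
        crop=p[140:270,200:390];cv2.imwrite("pics/zoom2.png",cv2.resize(crop,None,fx=4.2,fy=4.2,interpolation=cv2.INTER_CUBIC)[:,:,::-1])
E
```

```text
top bench z 0.06958778123328102
tee [660.8 -92.1  35.5]
tin [592.8 -99.   96.3]
red [ 510.7 -101.2   95.9]
coup [644.3  69.2  37.3]
jar [582.2  76.1  91.1]
nip [502.9  72.8  93.5]
sheet [ 505.2 -310.6    4.2]
tray [490.4 288.5   3.4]
side bench z -1.460497510184723
```

View pics/zoom.png

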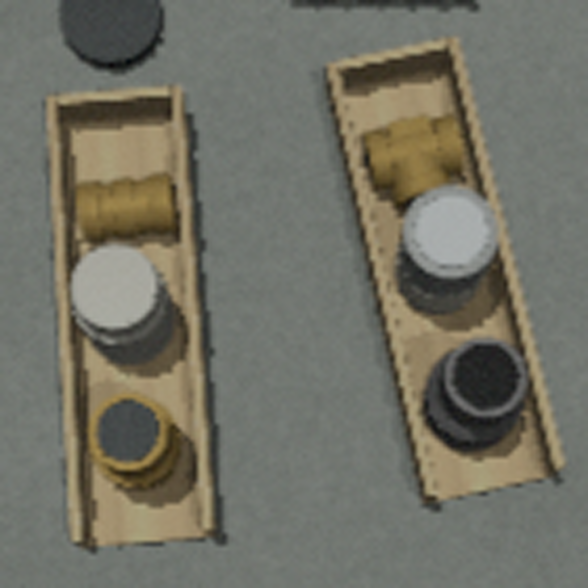

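View pics/zoom2.png

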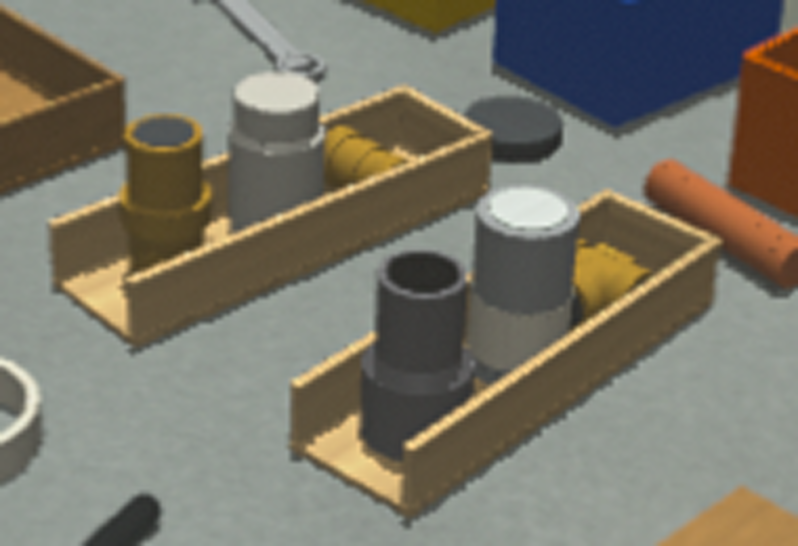

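```bash
cat > meas.py <<'E'
from h import *
def sel(W,lo,hi,zlo,zhi):
    m=(W[...,0]>lo[0])&(W[...,0]<hi[0])&(W[...,1]>lo[1])&(W[...,1]<hi[1])&(W[...,2]>zlo)&(W[...,2]<zhi)
    return m
def circ_top(W,x,y,zlo,zhi,r=45):
    m=(np.hypot(W[...,0]-x,W[...,1]-y)<r)&(W[...,2]>zlo)&(W[...,2]<zhi)
    (c,rad)=cv2.minEnclosingCircle(W[m][:,:2].astype(np.float32))
    q=W[m]
    # robust: mid of 2D extents
    mid=(np.percentile(q[:,:2],1,0)+np.percentile(q[:,:2],99,0))/2
    return np.round(c,1),round(rad,1),np.round(mid,1),np.round(q[:,:2].mean(0),1),len(q),round(np.median(q[:,2]),1)
E
python3 - <<'E'
from meas import *
for n in("top","side"):
    f=np.load(f"pics/{n}0.npz");W=cloud(n,f['d'])
    print(n)
    for nm,x,y in(("tin",590,-98),("red",511,-101),("jar",582,76),("nip",503,73)):
        print(nm,circ_top(W,x,y,86 if nm!="jar" else 82,102))
    m=sel(W,(400,-170),(720,-40),36,46); m&=~((np.hypot(W[...,0]-590,W[...,1]+98)<30)|(np.hypot(W[...,0]-511,W[...,1]+101)<30))
    print("wall tops",rect(W[m][:,:2]),m.sum())
    m=sel(W,(400,-170),(750,-20),3,60)
    print("trough all",rect(W[m][:,:2]))
    m=sel(W,(380,-450),(640,-210),2,9);print("sheet",rect(W[m][:,:2]),np.median(W[m][:,2]))
    m=sel(W,(350,180),(640,420),38,52);print("tray rim",rect(W[m][:,:2]),np.median(W[m][:,2]),m.sum())
    m=sel(W,(635,-130),(700,-50),25,46)
    print(m.sum())
E
```

```text
top
tin (array([595.9, -98.4]), 25.1, array([595.6, -98.4]), array([595. , -98.2]), 410, np.float64(95.5))
red (array([ 518.2, -106.2]), 20.9, array([ 518.1, -105.9]), array([ 517.7, -105.8]), 308, np.float64(95.2))
jar (array([587.1,  77. ]), 23.1, array([586.7,  76.5]), array([586.5,  76.6]), 352, np.float64(90.7))
nip (array([511.2,  76.8]), 19.8, array([510.9,  76.4]), array([510.8,  76.5]), 278, np.float64(93.3))
wall tops ((594.7540283203125, -98.90616607666016), (249.38243103027344, 76.21639251708984), 5.878818988800049) 783
trough all ((575.0170288085938, -94.74649810791016), (149.26922607421875, 349.49810791015625), 89.94681549072266)
sheet ((510.07177734375, -330.05084228515625), (239.90411376953125, 259.369873046875), 89.90498352050781) 3.893771262156463
tray rim ((488.3501892089844, 281.7890625), (140.0027313232422, 200.35491943359375), 89.9699478149414) 43.84674648279952 697
531
side
tin (array([ 596.1, -101.1]), 27.3, array([ 595. , -102.6]), array([ 591.7, -105.3]), 318, np.float64(93.4))
red (array([ 518.2, -107.8]), 23.2, array([ 516.7, -109.5]), array([ 514.8, -112. ]), 257, np.float64(93.3))
jar (array([586.8,  71.8]), 25.1, array([585.9,  72.3]), array([584.4,  70.2]), 204, np.float64(88.8))
nip (array([510.7,  73.6]), 21.8, array([510.7,  73.5]), array([508.9,  71.5]), 170, np.float64(91.5))
wall tops ((594.6292724609375, -102.61363983154297), (253.07598876953125, 78.83373260498047), 5.52147102355957) 441
trough all ((594.4107055664062, -102.96871948242188), (254.92141723632812, 79.20713806152344), 5.596351623535156)
sheet ((505.0065612792969, -324.0000305175781), (208.7425994873047, 181.12513732910156), 1.283592939376831) 2.972113343734236
tray rim ((488.6629943847656, 279.2642517089844), (146.22425842285156, 204.58056640625), 88.8084716796875) 41.39079187899449 505
242
```

Run:
```python
from meas import *
f=np.load("pics/top0.npz");W=cloud("top",f['d'])
P=np.array([ray("top",u,v,4)[:2] for u,v in((371.5,184.5),(430,178),(445,256),(385.5,265.5))]);print(P.round(1),rect(P))
# tee
m=sel(W,(632,-125),(700,-50),20,40);q=W[m]
a=np.radians(5.7);R=np.array([[np.cos(a),np.sin(a)],[-np.sin(a),np.cos(a)]])
l=(q[:,:2]-[594.7,-99])@R.T
k=(abs(l[:,1])<29)&(l[:,0]<100);print("tee local",l[k].min(0),l[k].max(0),np.percentile(l[k],[2,98],0))
m=sel(W,(570,-135),(650,-50),86,102);l=(W[m][:,:2]-[594.7,-99])@R.T;print('tin',l.min(0),l.max(0))
```

```text
[[ 605.  -240.4]
 [ 605.1 -381.6]
 [ 417.6 -381.2]
 [ 411.1 -242.1]] ((508.68218994140625, -311.82513427734375), (193.90444946289062, 141.19332885742188), 0.5112795233726501)
tee local [ 38.7899241  -25.36272644] [84.91240888 26.72539474] [[ 39.7074132  -24.16355673]
 [ 82.85804497  26.06217982]]
tin [-23.31506391 -23.83152136] [25.53419561 24.96654603]
```

{"api": "arm_command", "payload": {"rot": [[0,0,5.4],[0,0,5.4],[0,0,5.4],[0,0,5.4],[0,0,5.2]], "slide": [[20,-35,0],[20,-35,0],[20,-35,0],[20,-35,0],[20,-35,0]], "gripper": [85,85,85,85,85]}}

```text
clock: 0.52
eef_pos: [323.6, 434.3, 226.9]
tool_rot: [-3.134, -0.001, 1.713]
force: [0.8, 0.1, -0.2]
width: 85.3
```

{"api": "arm_command", "payload": {"rot": [[0,0,-1],[0,0,-1],[0,0,0],[0,0,0],[0,0,0]], "slide": [[14,-38,0],[14,-38,0],[14,-38,0],[14,-38,0],[14,-38,0]], "gripper": [85,85,85,85,85]}}

```text
clock: 0.93
eef_pos: [394.7, 238.1, 225.6]
tool_rot: [-3.133, 0.001, 1.681]
force: [0.1, -0.2, 0.2]
width: 84.7
```

{"api": "arm_command", "payload": {"rot": [[0,0,0],[0,0,0],[0,0,0],[0,0,0],[0,0,0]], "slide": [[14,-38,0],[14,-38,0],[14,-38,0],[14,-38,0],[14,-38,0]], "gripper": [85,85,85,85,85]}}

```text
clock: 1.35
eef_pos: [463.7, 41.6, 225.3]
tool_rot: [-3.132, 0.001, 1.682]
force: [1.2, 0.2, -0.4]
width: 85.1
```

{"api": "arm_command", "payload": {"rot": [[0,-0.3,-0.7],[0,-0.2,0],[0,0,0],[0,0,0],[0,0,0]], "slide": [[14,-38,-20],[14,-38,-20],[14,-38,-20],[12,-33,-20],[0,0,0]], "gripper": [85,85,85,85,85]}}

```text
clock: 1.77
eef_pos: [516.2, -107.9, 150.3]
tool_rot: [3.136, 0.007, 1.657]
force: [-0.2, -0.3, 0.1]
width: 84.6
```

{"api": "arm_command", "payload": {"rot": [[0,0,0.3],[0,0,0.3],[0,0,0],[0,0,0],[0,0,0]], "slide": [[2,0,-25],[0,0,-25],[0,0,-20],[0,0,-15],[0,0,-7]], "gripper": [85,85,85,85,85]}}

```text
clock: 2.18
eef_pos: [518.4, -113.0, 54.0]
tool_rot: [3.135, 0.009, 1.658]
force: [-0.2, -0.5, 0.1]
width: 84.9
```

{"api": "arm_command", "payload": {"rot": [[0,0,0]], "slide": [[0,0,0]], "gripper": [85]}}

```text
clock: 2.27
eef_pos: [517.1, -112.7, 52.4]
tool_rot: [3.138, 0.008, 1.658]
force: [0.0, -0.6, -0.0]
width: 85.2
```

Run:
```python
from h import *
s=telemetry.read_state();print(s['eef_pos'],s['tool_rot'],s['force'])
p,d=snap("side","side1")
u,v=proj("side",s['eef_pos'])[0].astype(int);print(u,v)
cv2.imwrite("pics/side1z.png",cv2.resize(p[120:270,200:390],None,fx=4,fy=4,interpolation=cv2.INTER_CUBIC)[:,:,::-1])
```

```text
[ 517.09189254 -112.67637851   52.35459354] [3.13846729 0.00809685 1.65774833] [ 0.02619359 -0.56821987 -0.04329125]
300 223
```

View pics/side1z.png

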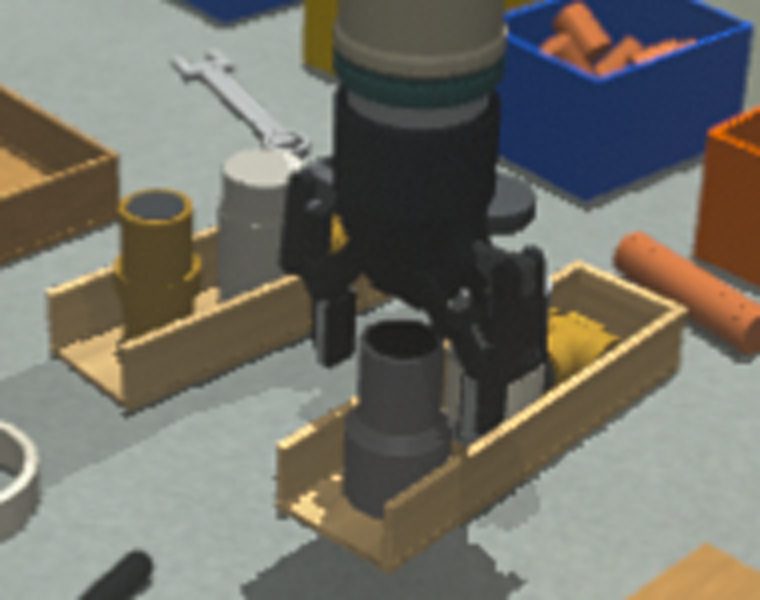

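{"api": "arm_command", "payload": {"rot": [[0,0,0.7],[0,0,0],[0,0,0]], "slide": [[1,3,4],[0,2,1],[0,0,0]], "gripper": [85,85,85]}}

```text
clock: 2.57
eef_pos: [519.8, -106.9, 60.7]
tool_rot: [3.135, 0.009, 1.672]
force: [0.0, 0.2, 0.0]
width: 84.8
```

{"api": "arm_command", "payload": {"rot": [[0,0,0]], "slide": [[0,0,0]], "gripper": [85]}}

```text
clock: 2.65
eef_pos: [520.7, -106.6, 61.8]
tool_rot: [3.133, 0.009, 1.672]
force: [-0.1, -0.1, -0.4]
width: 85.0
```

{"api": "arm_command", "payload": {"rot": [[0,0,0],[0,0,0],[0,0,0]], "slide": [[-2,-0.5,-3],[0,0,0],[0,0,0]], "gripper": [85,85,85]}}

```text
clock: 2.9
eef_pos: [519.9, -107.1, 60.5]
tool_rot: [3.129, 0.01, 1.673]
force: [-1.1, -0.2, -0.2]
width: 85.1
```

{"api": "arm_command", "payload": {"rot": [[0,0,0]], "slide": [[0,0,0]], "gripper": [85]}}

```text
clock: 2.98
eef_pos: [519.7, -107.2, 60.5]
tool_rot: [3.129, 0.01, 1.673]
force: [-0.0, 0.4, 1.0]
width: 84.8
```

```bash
cat > d.py <<'E'
import sys
from h import *
s=telemetry.read_state()
x,y,z,yaw=map(float,sys.argv[1:5])
t=Ro.from_euler('xyz',[np.pi,0,np.radians(yaw)]);c=Ro.from_euler('xyz',s['tool_rot'])
print("slide",(np.array([x,y,z])-s['eef_pos']).round(1),"rot",np.degrees((t*c.inv()).as_rotvec()).round(2),"F",np.round(s['force'],1),"w",round(s['width'],1),"t",round(s['clock'],2))
E
python3 d.py 518.5 -107.2 57 95.7
```

```text
slide [-1.2 -0.  -3.5] rot [ 0.51  0.78 -0.15] F [-0.   0.4  1. ] w 84.8 t 2.98
```

{"api": "arm_command", "payload": {"rot": [[0.3,0.5,-0.1],[0.1,0.1,0],[0,0,0],[0,0,0]], "slide": [[-0.8,0,-2.5],[0,0,0],[0,0,0],[0,0,0]], "gripper": [85,85,85,85]}}

```text
clock: 3.32
eef_pos: [518.7, -107.4, 57.5]
tool_rot: [3.14, 0.001, 1.67]
force: [1.0, -0.5, 0.4]
width: 85.0
```

```bash
python3 d.py 518.5 -107.2 57 95.7
```

```text
slide [-0.2  0.2 -0.5] rot [ 0.07  0.09 -0.01] F [ 1.  -0.5  0.4] w 85.0 t 3.32
```

Well placed. Close gently in stages.

{"api": "arm_command", "payload": {"rot": [[0,0,0],[0,0,0],[0,0,0],[0,0,0],[0,0,0]], "slide": [[0,0,0],[0,0,0],[0,0,0],[0,0,0],[0,0,0]], "gripper": [60,52,49,48,47]}}

```text
clock: 3.73
eef_pos: [518.6, -107.6, 57.3]
tool_rot: [3.141, 0.001, 1.67]
force: [-0.3, -0.0, -0.5]
width: 46.9
```

{"api": "arm_command", "payload": {"rot": [[0,0,0],[0,0,0],[0,0,0],[0,0,0]], "slide": [[0,0,0],[0,0,0],[0,0,0],[0,0,0]], "gripper": [46,45,44,43]}}

```text
clock: 4.07
eef_pos: [518.6, -107.5, 57.4]
tool_rot: [3.14, 0.001, 1.67]
force: [-0.1, -0.3, 0.6]
width: 43.0
```

{"api": "arm_command", "payload": {"rot": [[0,0,0],[0,0,0],[0,0,0],[0,0,0]], "slide": [[0,0,0],[0,0,0],[0,0,0],[0,0,0]], "gripper": [38,34,34,34]}}

```text
clock: 4.4
eef_pos: [518.8, -107.4, 57.6]
tool_rot: [3.14, 0.001, 1.67]
force: [-0.5, 0.3, 1.3]
width: 40.2
```

{"api": "arm_command", "payload": {"rot": [[0,0,0],[0,0,0],[0,0,0],[0,0,0],[0,0,0]], "slide": [[0,0,4],[0,0,8],[0,0,12],[0,0,18],[0,0,18]], "gripper": [34,34,34,34,34]}}

```text
clock: 4.82
eef_pos: [514.7, -106.7, 117.1]
tool_rot: [-3.133, -0.001, 1.671]
force: [-0.3, 0.9, -1.5]
width: 40.2
```

```bash
python3 d.py 555 -310 117 95.7
python3 - <<'E'
from h import *
p,d=snap("side","side2")
cv2.imwrite("pics/side2z.png",cv2.resize(p[100:270,200:390],None,fx=4,fy=4,interpolation=cv2.INTER_CUBIC)[:,:,::-1][:600])
E
```

```text
slide [ 4.030e+01 -2.033e+02 -1.000e-01] rot [-0.02 -0.49 -0.02] F [-0.3  0.9 -1.5] w 40.2 t 4.82
```

View pics/side2z.png

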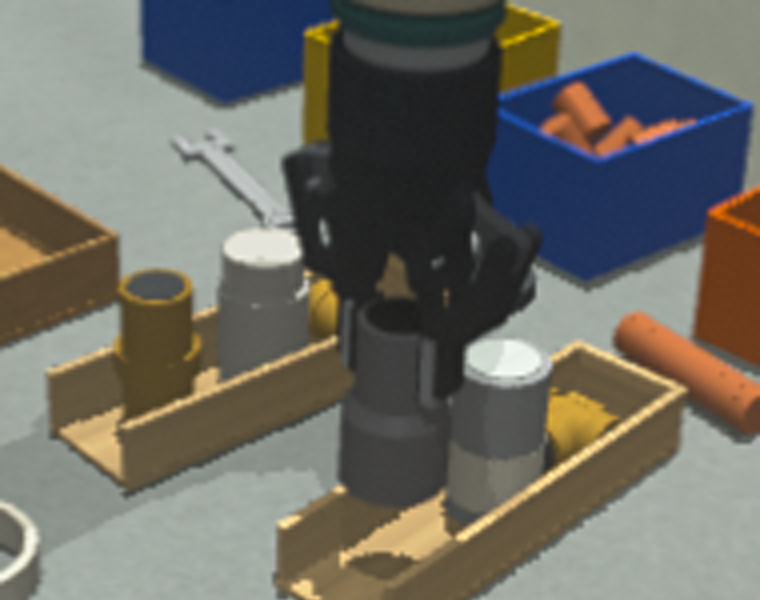

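{"api": "arm_command", "payload": {"rot": [[0,-0.5,0],[0,0,0],[0,0,0],[0,0,0],[0,0,0]], "slide": [[3,-20,0],[9,-36,0],[9,-36,0],[9,-36,0],[5,-36,0]], "gripper": [34,34,34,34,34]}}

```text
clock: 5.28
eef_pos: [554.0, -263.7, 124.4]
tool_rot: [3.131, -0.005, 1.691]
force: [0.3, 0.3, -2.0]
width: 40.2
```

{"api": "arm_command", "payload": {"rot": [[0,0,0],[0,0,0],[0,0,0],[0,0,0]], "slide": [[0,-20,0],[0,-10,0],[0,0,0],[0,0,0]], "gripper": [34,34,34,34]}}

```text
clock: 5.62
eef_pos: [552.0, -306.5, 124.0]
tool_rot: [3.131, 0.001, 1.678]
force: [0.1, 0.6, -1.4]
width: 40.2
```

```bash
python3 d.py 555 -312 57 95.7
```

```text
slide [  3.   -5.5 -67. ] rot [ 0.    0.61 -0.42] F [ 0.1  0.6 -1.4] w 40.2 t 5.62
```

{"api": "arm_command", "payload": {"rot": [[0,0.4,-0.3],[0,0.1,0],[0,0,0],[0,0,0],[0,0,0]], "slide": [[1,-2,-15],[1,-2,-15],[0,0,-12],[0,0,-8],[0,0,-4]], "gripper": [34,34,34,34,34]}}

```text
clock: 6.03
eef_pos: [555.1, -301.4, 64.6]
tool_rot: [3.141, -0.005, 1.681]
force: [0.1, -0.3, -1.6]
width: 40.3
```

{"api": "arm_command", "payload": {"rot": [[0,0,0],[0,0,0]], "slide": [[0,0,0],[0,0,0]], "gripper": [34,34]}}

```text
clock: 6.2
eef_pos: [554.0, -298.7, 61.7]
tool_rot: [-3.138, -0.009, 1.684]
force: [-0.0, -0.3, -2.1]
width: 40.2
```

```bash
python3 d.py 555 -312 57 95.7
```

```text
slide [  1.  -13.3  -4.7] rot [-0.49 -0.24 -0.78] F [-0.  -0.3 -2.1] w 40.2 t 6.2
```

{"api": "arm_command", "payload": {"rot": [[-0.4,-0.2,-0.5],[0,0,0],[0,0,0]], "slide": [[0,-6,-1.5],[0,0,0],[0,0,0]], "gripper": [34,34,34]}}

```text
clock: 6.45
eef_pos: [554.7, -304.9, 60.6]
tool_rot: [3.141, -0.0, 1.675]
force: [-0.5, 0.0, -1.6]
width: 40.2
```

```bash
python3 d.py 555 -305 56.5 95.7
```

```text
slide [ 0.3 -0.1 -4.1] rot [-0.03  0.04 -0.27] F [-0.5  0.  -1.6] w 40.2 t 6.45
```

{"api": "arm_command", "payload": {"rot": [[0,0,0],[0,0,0],[0,0,0],[0,0,0]], "slide": [[0,0,-1.5],[0,0,-1.2],[0,0,-0.5],[0,0,0]], "gripper": [34,34,34,34]}}

```text
clock: 6.78
eef_pos: [555.4, -306.3, 58.8]
tool_rot: [3.138, 0.002, 1.674]
force: [-0.1, -0.0, -1.1]
width: 40.2
```

```bash
python3 d.py 555 -305 56.5 95.7
```

```text
slide [-0.4  1.3 -2.3] rot [ 0.08  0.19 -0.2 ] F [-0.1 -0.  -1.1] w 40.2 t 6.78
```

{"api": "arm_command", "payload": {"rot": [[0,0.1,0],[0,0,0],[0,0,0],[0,0,0]], "slide": [[0,0,-1.5],[0,0,-1],[0,0,-0.5],[0,0,0]], "gripper": [34,34,34,34]}}

```text
clock: 7.12
eef_pos: [555.7, -306.4, 56.8]
tool_rot: [3.139, 0.002, 1.674]
force: [0.2, -0.5, -2.0]
width: 40.0
```

```bash
python3 d.py 555 -305 56.5 95.7
```

```text
slide [-0.7  1.4 -0.3] rot [ 0.1   0.13 -0.19] F [ 0.2 -0.5 -2. ] w 40.0 t 7.12
```

{"api": "arm_command", "payload": {"rot": [[0,0,0],[0,0,0],[0,0,0]], "slide": [[0,0,-1],[0,0,-0.7],[0,0,0]], "gripper": [34,34,34]}}

```text
clock: 7.37
eef_pos: [556.0, -306.5, 56.8]
tool_rot: [3.139, 0.002, 1.674]
force: [0.8, 0.8, -1.6]
width: 40.0
```

```bash
python3 d.py 555 -305 56.5 95.7
```

```text
slide [-1.   1.5 -0.3] rot [ 0.12  0.17 -0.2 ] F [ 0.8  0.8 -1.6] w 40.0 t 7.37
```

{"api": "arm_command", "payload": {"rot": [[0,0,0],[0,0,0],[0,0,0]], "slide": [[0,0,-2],[0,0,0],[0,0,0]], "gripper": [34,34,34]}}

```text
clock: 7.62
eef_pos: [556.9, -306.8, 57.3]
tool_rot: [3.137, 0.004, 1.674]
force: [-0.3, 0.5, -1.3]
width: 40.2
```

```bash
python3 d.py 555 -305 56.5 95.7
```

```text
slide [-1.9  1.8 -0.8] rot [ 0.18  0.28 -0.19] F [-0.3  0.5 -1.3] w 40.2 t 7.62
```

{"api": "arm_command", "payload": {"rot": [[0.1,0.2,0],[0,0,0],[0,0,0],[0,0,0]], "slide": [[0,0,-1.5],[0,0,-1.5],[0,0,-1.5],[0,0,-1.5]], "gripper": [34,34,34,34]}}

```text
clock: 7.95
eef_pos: [557.1, -306.8, 56.6]
tool_rot: [3.141, 0.002, 1.674]
force: [-3.9, 2.6, 12.8]
width: 39.8
```

```bash
python3 d.py 555 -305 56.5 95.7
```

```text
slide [-2.1  1.8 -0.1] rot [ 0.09  0.06 -0.19] F [-3.9  2.6 12.8] w 39.8 t 7.95
```

{"api": "arm_command", "payload": {"rot": [[0,0,0],[0,0,0],[0,0,0],[0,0,0],[0,0,0]], "slide": [[0,0,0],[0,0,0],[0,0,0],[0,0,0],[0,0,0]], "gripper": [34,42,48,60,75]}}

```text
clock: 8.37
eef_pos: [557.5, -307.0, 55.9]
tool_rot: [3.14, 0.002, 1.674]
force: [-0.0, -0.3, 0.3]
width: 70.4
```

{"api": "arm_command", "payload": {"rot": [[0,0,0],[0,0,0],[0,0,0],[0,0,0],[0,0,0]], "slide": [[0,0,0],[0,0,10],[0,0,20],[0,0,30],[0,0,30]], "gripper": [85,85,85,85,85]}}

```text
clock: 8.78
eef_pos: [552.1, -304.1, 141.8]
tool_rot: [-3.129, -0.007, 1.674]
force: [1.2, -0.4, 0.3]
width: 85.0
```

```bash
python3 d.py 595 -99.5 160 95.7
python3 - <<'E'
from meas import *
for n in("top","side"):
    p,d=snap(n,n+"3");W=cloud(n,d);print(n,circ_top(W,556,-306,84,102,40))
E
```

```text
slide [ 42.9 204.6  18.2] rot [-0.34 -0.75 -0.21] F [ 1.2 -0.4  0.3] w 85.0 t 8.78
top (array([ 556., -308.]), 21.0, array([ 552.4, -308. ]), array([ 548.4, -307.2]), 166, np.float64(94.0))
side (array([ 555.6, -308.1]), 22.1, array([ 554.6, -309. ]), array([ 552.3, -310.7]), 332, np.float64(91.9))
```

View pics/side3.png

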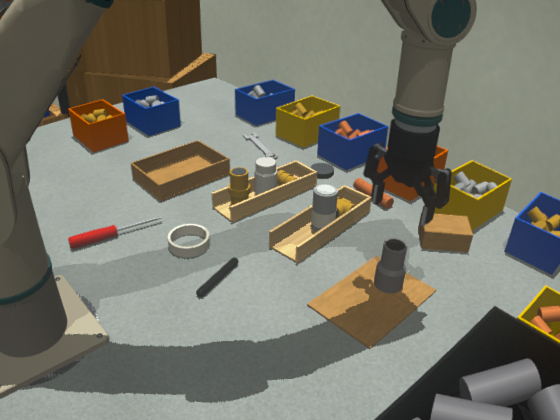

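{"api": "arm_command", "payload": {"rot": [[-0.3,-0.7,-0.2],[0,0,0],[0,0,0],[0,0,0],[0,0,0]], "slide": [[8,38,5],[8,38,0],[8,38,0],[8,38,0],[8,35,0]], "gripper": [85,85,85,85,85]}}

```text
clock: 9.3
eef_pos: [593.2, -128.8, 155.6]
tool_rot: [3.129, 0.018, 1.647]
force: [0.7, 0.3, -0.2]
width: 85.2
```

{"api": "arm_command", "payload": {"rot": [[0,0,0],[0,0,0],[0,0,0]], "slide": [[0,5,0],[0,0,0],[0,0,0]], "gripper": [85,85,85]}}

```text
clock: 9.55
eef_pos: [595.7, -109.4, 155.9]
tool_rot: [3.126, 0.01, 1.664]
force: [-0.6, -0.5, 0.4]
width: 85.0
```

```bash
python3 d.py 596 -99.2 57 95.7
```

```text
slide [  0.3  10.2 -98.9] rot [0.5  0.93 0.36] F [-0.6 -0.5  0.4] w 85.0 t 9.55
```

{"api": "arm_command", "payload": {"rot": [[0.3,0.6,0.2],[0,0,0],[0,0,0],[0,0,0]], "slide": [[0,7,-8],[0,1.5,-8],[0,0,-8],[0,0,0]], "gripper": [85,85,85,85]}}

```text
clock: 9.88
eef_pos: [594.7, -105.3, 129.5]
tool_rot: [3.138, 0.006, 1.662]
force: [-0.5, -1.0, 0.7]
width: 85.1
```

```bash
python3 d.py 596 -99.2 57 95.7
```

```text
slide [  1.3   6.1 -72.5] rot [0.31 0.24 0.49] F [-0.5 -1.   0.7] w 85.1 t 9.88
```

{"api": "arm_command", "payload": {"rot": [[0.2,0.2,0.4],[0,0,0],[0,0,0],[0,0,0],[0,0,0]], "slide": [[1,4,-5],[0,3,-15],[0,1,-15],[0,1,-12],[0,1,-8]], "gripper": [85,85,85,85,85]}}

```text
clock: 10.3
eef_pos: [596.1, -99.8, 71.5]
tool_rot: [3.14, 0.004, 1.663]
force: [0.1, -0.8, -0.3]
width: 85.1
```

```bash
python3 d.py 596 -99.2 57 95.7
```

```text
slide [ -0.1   0.6 -14.5] rot [0.2  0.11 0.43] F [ 0.1 -0.8 -0.3] w 85.1 t 10.3
```

{"api": "arm_command", "payload": {"rot": [[0.1,0.1,0.3],[0,0,0],[0,0,0],[0,0,0]], "slide": [[0,0.5,-6],[0,0.5,-4],[0,0,0],[0,0,0]], "gripper": [85,85,85,85]}}

```text
clock: 10.63
eef_pos: [594.9, -99.5, 58.3]
tool_rot: [-3.138, 0.001, 1.667]
force: [0.7, -0.1, -0.0]
width: 85.1
```

```bash
python3 d.py 596 -99.2 57 95.7
```

```text
slide [ 1.1  0.3 -1.3] rot [ 0.07 -0.23  0.17] F [ 0.7 -0.1 -0. ] w 85.1 t 10.63
```

{"api": "arm_command", "payload": {"rot": [[0,-0.2,0.1],[0,0,0],[0,0,0],[0,0,0],[0,0,0]], "slide": [[0.8,0.2,-0.5],[0,0,0],[0,0,0],[0,0,0],[0,0,0]], "gripper": [75,65,58,56,55]}}

```text
clock: 11.05
eef_pos: [597.4, -99.8, 60.0]
tool_rot: [3.138, 0.002, 1.669]
force: [0.2, -0.7, -0.5]
width: 55.0
```

{"api": "arm_command", "payload": {"rot": [[0,0,0],[0,0,0],[0,0,0],[0,0,0],[0,0,0]], "slide": [[0,0,0],[0,0,0],[0,0,0],[0,0,0],[0,0,0]], "gripper": [53,51,48,44,42]}}

```text
clock: 11.47
eef_pos: [598.0, -99.7, 61.0]
tool_rot: [3.136, 0.003, 1.669]
force: [-0.7, 0.9, -0.2]
width: 48.7
```

```bash
python3 d.py 596 -99.2 57 95.7
```

```text
slide [-2.   0.5 -4. ] rot [0.11 0.32 0.07] F [-0.7  0.9 -0.2] w 48.7 t 11.47
```

{"api": "arm_command", "payload": {"rot": [[0,0,0],[0,0,0]], "slide": [[0,0,0],[0,0,0]], "gripper": [42,42]}}

```text
clock: 11.63
eef_pos: [598.0, -99.7, 61.0]
tool_rot: [3.136, 0.003, 1.669]
force: [0.2, -1.4, 1.7]
width: 48.9
```

{"api": "arm_command", "payload": {"rot": [[0,0,0],[0,0,0],[0,0,0],[0,0,0],[0,0,0]], "slide": [[0,0,4],[0,0,8],[0,0,14],[0,0,18],[0,0,18]], "gripper": [42,42,42,42,42]}}

```text
clock: 12.05
eef_pos: [592.9, -99.1, 121.1]
tool_rot: [-3.135, -0.0, 1.669]
force: [0.5, -0.2, -1.7]
width: 48.8
```

```bash
python3 d.py 465 -310 125 95.7
```

```text
slide [-127.9 -210.9    3.9] rot [ 0.03 -0.39  0.05] F [ 0.5 -0.2 -1.7] w 48.8 t 12.05
```

{"api": "arm_command", "payload": {"rot": [[0,-0.3,0],[0,0,0],[0,0,0],[0,0,0],[0,0,0]], "slide": [[-18,-15,0],[-30,-28,0],[-30,-28,0],[-25,-33,0],[-15,-33,0]], "gripper": [42,42,42,42,42]}}

```text
clock: 12.47
eef_pos: [480.1, -227.3, 128.7]
tool_rot: [3.126, -0.003, 1.69]
force: [0.9, -1.6, -1.6]
width: 48.9
```

{"api": "arm_command", "payload": {"rot": [[0,0,0],[0,0,0],[0,0,0],[0,0,0],[0,0,0]], "slide": [[-5,-33,0],[0,-20,0],[0,-8,0],[0,0,0],[0,0,0]], "gripper": [42,42,42,42,42]}}

```text
clock: 12.88
eef_pos: [466.6, -300.0, 131.2]
tool_rot: [3.13, 0.001, 1.675]
force: [0.6, 1.2, -1.8]
width: 48.5
```

```bash
python3 d.py 462 -310 60 95.7
```

```text
slide [ -4.6 -10.  -71.2] rot [ 0.01  0.67 -0.29] F [ 0.6  1.2 -1.8] w 48.5 t 12.88
```

{"api": "arm_command", "payload": {"rot": [[0,0.4,-0.3],[0,0.1,0],[0,0,0],[0,0,0],[0,0,0]], "slide": [[-2,-5,-12],[-1,-5,-14],[0,-4,-13],[0,-3,-10],[0,-1,-6]], "gripper": [42,42,42,42,42]}}

```text
clock: 13.3
eef_pos: [468.0, -309.8, 73.3]
tool_rot: [3.136, -0.003, 1.683]
force: [-0.4, 0.4, -2.0]
width: 48.5
```

{"api": "arm_command", "payload": {"rot": [[0,0,0],[0,0,0]], "slide": [[0,0,0],[0,0,0]], "gripper": [42,42]}}

```text
clock: 13.47
eef_pos: [467.7, -306.9, 70.8]
tool_rot: [3.139, -0.007, 1.686]
force: [0.7, -0.2, -1.3]
width: 48.5
```

```bash
python3 d.py 465 -310 60 95.7
```

```text
slide [ -2.7  -3.1 -10.8] rot [-0.39  0.09 -0.88] F [ 0.7 -0.2 -1.3] w 48.5 t 13.47
```

{"api": "arm_command", "payload": {"rot": [[-0.3,0.1,-0.5],[0,0,-0.1],[0,0,0],[0,0,0],[0,0,0]], "slide": [[-1,-1,-3],[0,0,-3],[0,0,-2],[0,0,0],[0,0,0]], "gripper": [42,42,42,42,42]}}

```text
clock: 13.88
eef_pos: [468.1, -306.7, 63.3]
tool_rot: [3.14, -0.0, 1.676]
force: [1.3, -0.3, -1.6]
width: 48.8
```

```bash
python3 d.py 465 -310 60 95.7
```

```text
slide [-3.1 -3.3 -3.3] rot [-0.03  0.1  -0.35] F [ 1.3 -0.3 -1.6] w 48.8 t 13.88
```

{"api": "arm_command", "payload": {"rot": [[0,0,0],[0,0,0],[0,0,0],[0,0,0]], "slide": [[0,0,-1.5],[0,0,-1.5],[0,0,-1.2],[0,0,-1.2]], "gripper": [42,42,42,42]}}

```text
clock: 14.22
eef_pos: [468.6, -307.2, 59.9]
tool_rot: [3.138, 0.001, 1.676]
force: [-3.8, 4.5, 21.3]
width: 48.6
```

```bash
python3 d.py 465 -310 60 95.7
```

```text
slide [-3.6 -2.8  0.1] rot [ 0.03  0.19 -0.32] F [-3.8  4.5 21.3] w 48.6 t 14.22
```

Contact at the expected height. Release and lift.

{"api": "arm_command", "payload": {"rot": [[0,0,0],[0,0,0],[0,0,0],[0,0,0],[0,0,0]], "slide": [[0,0,0],[0,0,0],[0,0,0],[0,0,0],[0,0,0]], "gripper": [42,50,56,65,80]}}

```text
clock: 14.63
eef_pos: [469.4, -308.0, 61.0]
tool_rot: [3.136, 0.003, 1.675]
force: [0.4, 0.9, 0.6]
width: 75.1
```

{"api": "arm_command", "payload": {"rot": [[0,0,0],[0,0,0],[0,0,0],[0,0,0],[0,0,0]], "slide": [[0,0,0],[0,0,10],[0,0,20],[0,0,30],[0,0,30]], "gripper": [85,85,85,85,85]}}

```text
clock: 15.05
eef_pos: [464.9, -305.2, 148.9]
tool_rot: [-3.136, -0.006, 1.676]
force: [0.8, -0.5, -0.3]
width: 84.7
```

{"api": "arm_command", "payload": {"rot": [[0,0,-6],[0,0,-6.5],[0,0,-6.5],[0,0,-6.5],[0,0,-6.5]], "slide": [[10,30,3],[12,30,0],[12,30,0],[12,30,0],[12,30,0]], "gripper": [85,85,85,75,64]}}

```text
clock: 15.47
eef_pos: [524.4, -164.6, 164.0]
tool_rot: [3.131, 0.003, 1.072]
force: [1.1, -1.1, -1.0]
width: 65.2
```

```bash
python3 d.py 656.5 -93 100 5.7;python3 - <<'E'
from meas import *
for n in("top","side"):
    p,d=snap(n,n+"4");W=cloud(n,d);print(n,circ_top(W,556,-306,84,102,40),circ_top(W,468,-307,84,102,40))
E
```

```text
slide [132.1  71.6 -64. ] rot [  0.61   0.19 -55.74] F [ 1.1 -1.1 -1. ] w 65.2 t 15.47Traceback (most recent call last):
  File "<stdin>", line 3, in <module>
  File "meas.py", line 10, in circ_top
    mid=(np.percentile(q[:,:2],1,0)+np.percentile(q[:,:2],99,0))/2
         ~~~~~~~~~~~~~^^^^^^^^^^^^^
    return _quantile_unchecked(
        a, q, axis, out, overwrite_input, method, keepdims, weights)
    return _ureduce(a,
                    func=_quantile_ureduce_func,
    ...<5 lines>...
                    overwrite_input=overwrite_input,
                    method=method)
    r = func(a, **kwargs)
    result = _quantile(arr,
                       quantiles=q,
    ...<2 lines>...
                       out=out,
                       weights=wgt)
    slices_having_nans = np.isnan(arr[-1, ...])
                                  ~~~^^^^^^^^^
IndexError: index -1 is out of bounds for axis 0 with size 0
```

View pics/top4.png

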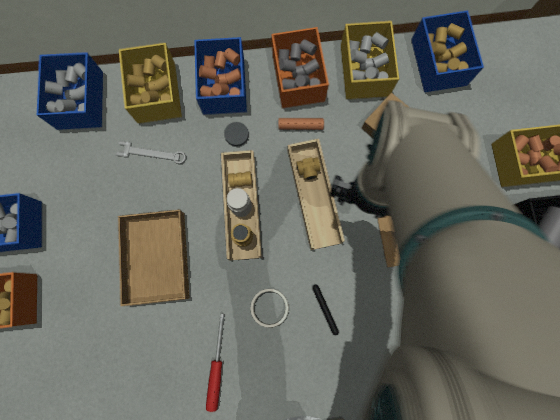

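Run:
```python
from meas import *
f=np.load("pics/top4.npz");W=cloud("top",f['d'])
a=np.radians(5.7);R=np.array([[np.cos(a),np.sin(a)],[-np.sin(a),np.cos(a)]])
m=sel(W,(615,-125),(700,-50),12,44);q=W[m]
l=(q[:,:2]-[594.7,-99])@R.T
k=(abs(l[:,1])<30)&(l[:,0]<100)&(q[:,2]>14);l=l[k];zz=q[k][:,2]
print("tee local",l.min(0),l.max(0),np.percentile(l,[1,99],0),zz.max())
b=l[l[:,0]<52];print("branch y",b[:,1].min(),b[:,1].max())
p,d=snap("side","side4");W=cloud("side",d);print(circ_top(W,556,-306,84,102,40),circ_top(W,468,-307,84,102,40))
```

```text
tee local [ 38.0576667  -25.33746107] [84.44576925 26.64386536] [[ 38.83727798 -24.48179456]
 [ 83.75046555  26.34937198]] 42.32119024263295
branch y -15.7588667414284 19.962127997237904
(array([ 555.8, -308.7]), 21.6, array([ 554.7, -309. ]), array([ 552.3, -310.5]), 334, np.float64(91.9)) (array([ 466.3, -309.8]), 26.4, array([ 465.8, -310.1]), array([ 462.7, -312.5]), 550, np.float64(92.4))
```

View pics/side4.png

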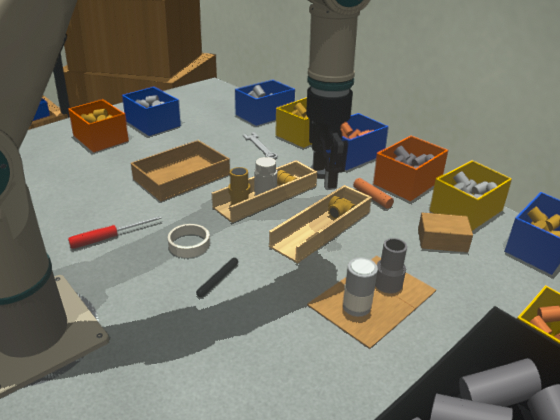

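{"api": "arm_command", "payload": {"rot": [[0.4,0,-6.8],[0,0,-6.8],[0,0,-6.8],[0,0,-6.8],[0,0,-6.8]], "slide": [[22,10,0],[22,10,0],[22,10,0],[22,10,0],[22,8,0]], "gripper": [65,65,65,65,65]}}

```text
clock: 15.98
eef_pos: [635.8, -107.8, 167.5]
tool_rot: [3.141, -0.006, 0.473]
force: [0.6, 0.0, 0.1]
width: 64.8
```

{"api": "arm_command", "payload": {"rot": [[0,0,-6.8],[0,0,-6],[0,0,0],[0,0,0],[0,0,0]], "slide": [[9,6,0],[3,3,0],[0,0,0],[0,0,0],[0,0,0]], "gripper": [65,65,65,65,65]}}

```text
clock: 16.4
eef_pos: [653.1, -94.3, 169.1]
tool_rot: [3.141, -0.011, 0.251]
force: [-0.9, -0.1, -0.2]
width: 65.0
```

```bash
python3 d.py 656 -92 9 5.7
```

```text
slide [   2.9    2.3 -160.1] rot [-0.09  0.62 -8.68] F [-0.9 -0.1 -0.2] w 65.0 t 16.4
```

{"api": "arm_command", "payload": {"rot": [[0,0.3,-5],[0,0.2,-3],[0,0,0],[0,0,0],[0,0,0]], "slide": [[2,2,-15],[0,1,-25],[0,1,-25],[0,1,-15],[0,0,0]], "gripper": [65,65,65,65,65]}}

```text
clock: 16.82
eef_pos: [653.4, -94.0, 90.5]
tool_rot: [-3.14, -0.006, 0.111]
force: [-1.4, -0.0, -0.5]
width: 64.9
```

```bash
python3 d.py 656 -92 9 5.7
```

```text
slide [  2.6   2.  -81.5] rot [-0.11  0.36 -0.67] F [-1.4 -0.  -0.5] w 64.9 t 16.82
```

{"api": "arm_command", "payload": {"rot": [[0,0.3,-0.6],[0,0,0],[0,0,0],[0,0,0],[0,0,0]], "slide": [[2,1,-4],[1,1,-10],[0,1,-10],[0,0,-5],[0,0,0]], "gripper": [65,65,65,65,65]}}

```text
clock: 17.23
eef_pos: [657.2, -93.6, 62.4]
tool_rot: [-3.14, -0.004, 0.1]
force: [-0.4, 0.3, 0.4]
width: 65.2
```

```bash
python3 d.py 656 -92 9 5.7
```

```text
slide [ -1.2   1.6 -53.4] rot [-0.1   0.22 -0.05] F [-0.4  0.3  0.4] w 65.2 t 17.23
```

{"api": "arm_command", "payload": {"rot": [[0,0.2,0],[0,0,0],[0,0,0],[0,0,0]], "slide": [[-1,1,-8],[0,1,-10],[0,0,-8],[0,0,0]], "gripper": [65,65,65,65]}}

```text
clock: 17.57
eef_pos: [656.8, -91.4, 34.9]
tool_rot: [-3.14, -0.002, 0.101]
force: [-0.5, 0.6, 0.5]
width: 64.9
```

```bash
python3 d.py 656 -92 9 5.7
```

```text
slide [ -0.8  -0.6 -25.9] rot [-0.09  0.12 -0.1 ] F [-0.5  0.6  0.5] w 64.9 t 17.57
```

{"api": "arm_command", "payload": {"rot": [[0,0,0],[0,0,0],[0,0,0],[0,0,0],[0,0,0]], "slide": [[-0.5,-0.5,-8],[0,0,-8],[0,0,-5],[0,0,-2],[0,0,0]], "gripper": [65,65,65,65,65]}}

```text
clock: 17.98
eef_pos: [655.9, -91.8, 8.5]
tool_rot: [-3.14, -0.001, 0.101]
force: [0.2, -0.2, 0.2]
width: 65.1
```

```bash
python3 d.py 656 -92 9 5.7
```

```text
slide [ 0.1 -0.2  0.5] rot [-0.09  0.05 -0.11] F [ 0.2 -0.2  0.2] w 65.1 t 17.98
```

Excellent. Close on the tee.

{"api": "arm_command", "payload": {"rot": [[0,0,0],[0,0,0],[0,0,0],[0,0,0],[0,0,0]], "slide": [[0,0,0.5],[0,0,0],[0,0,0],[0,0,0],[0,0,0]], "gripper": [58,52,48,44,38]}}

```text
clock: 18.4
eef_pos: [656.2, -92.0, 9.8]
tool_rot: [-3.14, -0.002, 0.101]
force: [-0.3, 0.3, -3.3]
width: 45.2
```

{"api": "arm_command", "payload": {"rot": [[0,0,0],[0,0,0],[0,0,0]], "slide": [[0,0,0],[0,0,0],[0,0,0]], "gripper": [38,38,38]}}

```text
clock: 18.65
eef_pos: [656.1, -91.9, 9.7]
tool_rot: [-3.14, -0.002, 0.101]
force: [-0.3, 0.5, 0.4]
width: 45.4
```

{"api": "arm_command", "payload": {"rot": [[0,0,0],[0,0,0],[0,0,0],[0,0,0],[0,0,0]], "slide": [[0,0,4],[0,0,8],[0,0,14],[0,0,20],[0,0,25]], "gripper": [38,38,38,38,38]}}

```text
clock: 19.07
eef_pos: [650.1, -90.6, 78.6]
tool_rot: [-3.137, 0.012, 0.101]
force: [0.0, -0.6, -2.9]
width: 45.0
```

```bash
python3 d.py 488 282 160 5.7;python3 - <<'E'
from h import *
p,d=snap("side","side5")
cv2.imwrite("pics/side5z.png",cv2.resize(p[80:270,200:390],None,fx=3,fy=3,interpolation=cv2.INTER_CUBIC)[:,:,::-1])
E
```

```text
slide [-162.1  372.6   81.4] rot [-0.22 -0.7  -0.09] F [ 0.  -0.6 -2.9] w 45.0 t 19.07
```

View pics/side5z.png

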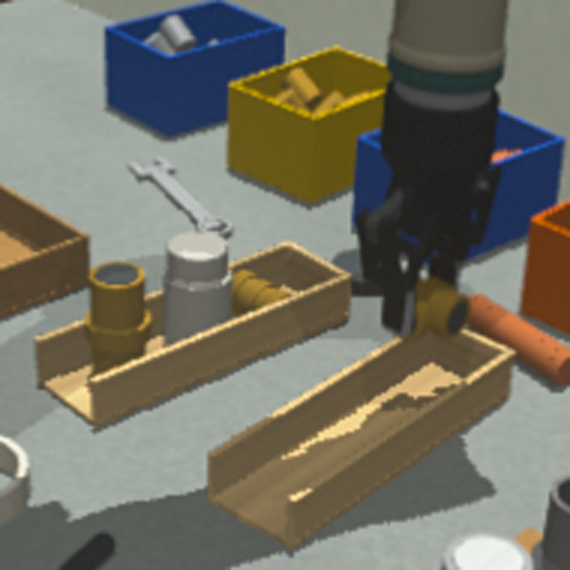

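{"api": "arm_command", "payload": {"rot": [[0,-0.5,0],[0,0,0],[0,0,0],[0,0,0],[0,0,0]], "slide": [[0,0,28],[0,0,30],[0,0,30],[-2,10,15],[-10,25,0]], "gripper": [38,38,38,38,38]}}

```text
clock: 19.53
eef_pos: [643.0, -64.4, 199.9]
tool_rot: [3.136, -0.015, 0.092]
force: [1.6, -0.4, -3.2]
width: 44.9
```

```bash
python3 d.py 488 282 190 5.7
```

```text
slide [-155.   346.4   -9.9] rot [0.26 0.89 0.44] F [ 1.6 -0.4 -3.2] w 44.9 t 19.53
```

{"api": "arm_command", "payload": {"rot": [[0,0.5,0],[0,0,0],[0,0,0],[0,0,0],[0,0,0]], "slide": [[-14,32,0],[-16,36,0],[-16,36,0],[-16,36,0],[-16,36,0]], "gripper": [38,38,38,38,38]}}

```text
clock: 19.95
eef_pos: [564.8, 109.4, 209.4]
tool_rot: [3.133, -0.021, 0.078]
force: [0.0, 0.3, -3.8]
width: 44.8
```

{"api": "arm_command", "payload": {"rot": [[0,0,0],[0,0,0],[0,0,0],[0,0,0],[0,0,0]], "slide": [[-16,36,0],[-16,36,0],[-14,30,0],[-6,12,0],[0,0,0]], "gripper": [38,38,38,38,38]}}

```text
clock: 20.37
eef_pos: [503.4, 240.3, 214.3]
tool_rot: [-3.139, -0.022, 0.091]
force: [-0.2, -0.1, -3.2]
width: 45.1
```

```bash
python3 d.py 488 282 10 5.7
```

```text
slide [ -15.4   41.7 -204.3] rot [-0.25  1.26  0.48] F [-0.2 -0.1 -3.2] w 45.1 t 20.37
```

{"api": "arm_command", "payload": {"rot": [[-0.1,0.6,0.3],[0,0.3,0.1],[0,0,0],[0,0,0],[0,0,0]], "slide": [[-6,15,-15],[-6,15,-25],[-4,10,-30],[0,3,-30],[0,0,-25]], "gripper": [38,38,38,38,38]}}

```text
clock: 20.78
eef_pos: [492.6, 287.5, 91.6]
tool_rot: [-3.131, -0.023, 0.096]
force: [0.0, -0.0, -3.7]
width: 45.0
```

```bash
python3 d.py 488 282 10 5.7
```

```text
slide [ -4.6  -5.5 -81.6] rot [-0.73  1.25  0.22] F [ 0.  -0.  -3.7] w 45.0 t 20.78
```

{"api": "arm_command", "payload": {"rot": [[-0.5,0.9,0.2],[-0.2,0.3,0],[0,0,0],[0,0,0],[0,0,0]], "slide": [[-1,-2,0],[0,-2,-10],[0,0,-15],[0,0,-10],[0,0,-3]], "gripper": [38,38,38,38,38]}}

```text
clock: 21.2
eef_pos: [492.3, 279.0, 48.0]
tool_rot: [3.136, 0.007, 0.093]
force: [-0.9, -0.6, -2.8]
width: 45.0
```

```bash
python3 d.py 488 282 10 5.7
```

```text
slide [ -4.3   3.  -38. ] rot [ 0.33 -0.35  0.35] F [-0.9 -0.6 -2.8] w 45.0 t 21.2
```

{"api": "arm_command", "payload": {"rot": [[0.2,-0.2,0.2],[0,0,0],[0,0,0],[0,0,0],[0,0,0]], "slide": [[0,0,-10],[0,0,-9],[0,0,-6],[0,0,-3],[0,0,0]], "gripper": [38,38,38,38,38]}}

```text
clock: 21.62
eef_pos: [496.2, 278.2, 20.9]
tool_rot: [3.141, -0.002, 0.093]
force: [0.2, -1.4, -3.5]
width: 45.1
```

```bash
python3 d.py 488 282 10 5.7
```

```text
slide [ -8.2   3.8 -10.9] rot [0.04 0.13 0.34] F [ 0.2 -1.4 -3.5] w 45.1 t 21.62
```

{"api": "arm_command", "payload": {"rot": [[0,0,0],[0,0,0],[0,0,0],[0,0,0],[0,0,0]], "slide": [[0,0,-4],[0,0,-3],[0,0,-2],[0,0,-1.5],[0,0,-1]], "gripper": [38,38,38,38,38]}}

```text
clock: 22.03
eef_pos: [497.4, 279.0, 9.9]
tool_rot: [-3.141, -0.005, 0.094]
force: [0.6, -0.1, -2.6]
width: 45.0
```

```bash
python3 d.py 488 282 10 5.7
```

```text
slide [-9.4  3.   0.1] rot [-0.04  0.28  0.33] F [ 0.6 -0.1 -2.6] w 45.0 t 22.03
```

{"api": "arm_command", "payload": {"rot": [[0,0.2,0],[0,0,0],[0,0,0]], "slide": [[0,0,-1.5],[0,0,-1.5],[0,0,-1.2]], "gripper": [38,38,38]}}

```text
clock: 22.28
eef_pos: [497.2, 279.2, 8.6]
tool_rot: [-3.139, -0.0, 0.094]
force: [-2.5, -0.1, 7.1]
width: 45.2
```

Touching down. Release by opening to 66, then lift.

{"api": "arm_command", "payload": {"rot": [[0,0,0],[0,0,0],[0,0,0],[0,0,0],[0,0,0]], "slide": [[0,0,0],[0,0,0],[0,0,0],[0,0,0],[0,0,0]], "gripper": [38,48,56,66,70]}}

```text
clock: 22.7
eef_pos: [499.2, 279.9, 10.3]
tool_rot: [-3.137, -0.004, 0.093]
force: [0.2, 0.3, 0.4]
width: 70.5
```

{"api": "arm_command", "payload": {"rot": [[0,0,0],[0,0,0],[0,0,0],[0,0,0],[0,0,0]], "slide": [[0,0,4],[0,0,15],[0,0,30],[0,0,38],[0,0,38]], "gripper": [70,70,70,70,70]}}

```text
clock: 23.12
eef_pos: [493.3, 276.7, 131.9]
tool_rot: [3.138, 0.011, 0.093]
force: [1.2, 0.1, 0.1]
width: 69.8
```

{"api": "arm_command", "payload": {"rot": [[0,0,0],[0,0,5],[0,0,6.5],[0,0,6.5],[0,0,6.5]], "slide": [[0,-10,25],[0,-35,10],[0,-36,0],[0,-36,0],[0,-36,0]], "gripper": [85,85,85,85,85]}}

```text
clock: 23.53
eef_pos: [497.5, 132.8, 178.6]
tool_rot: [-3.138, -0.009, 0.557]
force: [0.9, -0.7, -0.0]
width: 85.3
```

```bash
python3 d.py 469 -308 170 95.7;python3 - <<'E'
from h import *
p,d=snap("top","top6");p,d=snap("side","side6")
E
```

```text
slide [ -28.5 -440.8   -8.6] rot [-0.6   0.08 63.81] F [ 0.9 -0.7 -0. ] w 85.3 t 23.53
```

View pics/top6.png

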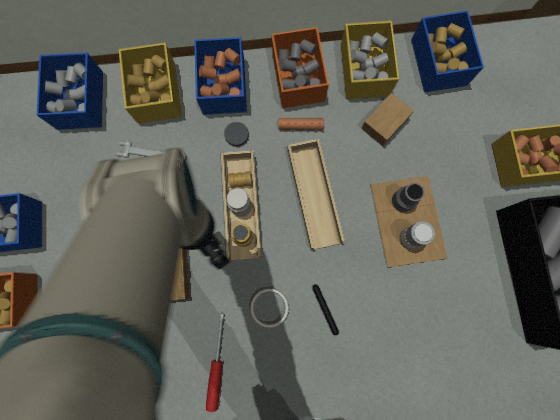

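Run:
```python
from meas import *
for n in("top","side"):
    W=cloud(n,np.load(f"pics/{n}6.npz")['d']);print(n,"red",circ_top(W,556,-307,84,102,40),"tin",circ_top(W,468,-308,84,102,40))
```

```text
top red (array([ 557.4, -306.8]), 21.0, array([ 556.8, -306.6]), array([ 556.4, -305.6]), 312, np.float64(94.1)) tin (array([ 467.5, -307.8]), 25.1, array([ 467.2, -307.5]), array([ 467. , -306.4]), 454, np.float64(94.4))
side red (array([ 555.6, -308.3]), 21.7, array([ 555.3, -309.5]), array([ 552.4, -310.6]), 329, np.float64(91.9)) tin (array([ 465.7, -310.4]), 26.0, array([ 465.8, -310.2]), array([ 462.7, -312.5]), 548, np.float64(92.4))
```

{"api": "arm_command", "payload": {"rot": [[0,0,6.5],[0,0,6.5],[0,0,6.5],[0,0,6.5],[0,0,6.5]], "slide": [[0,-37,0],[0,-37,0],[0,-37,0],[-2,-37,0],[-4,-37,0]], "gripper": [85,85,85,85,85]}}

```text
clock: 24.05
eef_pos: [492.4, -50.7, 179.8]
tool_rot: [-3.14, -0.012, 1.145]
force: [0.2, 0.4, 0.0]
width: 84.9
```

{"api": "arm_command", "payload": {"rot": [[0,0,6.5],[0,0,6.5],[0,0,6.5],[0,0,5],[0,0,0]], "slide": [[-4,-37,0],[-4,-37,0],[-4,-37,0],[-4,-37,0],[0,-25,0]], "gripper": [85,85,85,85,85]}}

```text
clock: 24.47
eef_pos: [473.9, -233.9, 180.9]
tool_rot: [-3.14, -0.011, 1.592]
force: [0.6, -0.0, 0.1]
width: 84.9
```

```bash
python3 d.py 469 -307.5 61 95.7
```

```text
slide [  -4.9  -73.6 -119.9] rot [-0.61 -0.13  4.46] F [ 0.6 -0.   0.1] w 84.9 t 24.47
```

{"api": "arm_command", "payload": {"rot": [[-0.4,0,3],[0,0,1.2],[0,0,0],[0,0,0],[0,0,0]], "slide": [[-2,-25,0],[-1,-25,-5],[0,-15,-10],[0,-3,-15],[0,0,-10]], "gripper": [85,85,85,85,85]}}

```text
clock: 24.88
eef_pos: [470.0, -316.3, 142.6]
tool_rot: [3.139, 0.006, 1.651]
force: [-0.2, 0.6, 0.4]
width: 85.0
```

```bash
python3 d.py 469 -307.5 61 95.7
```

```text
slide [ -1.    8.8 -81.6] rot [0.31 0.17 1.09] F [-0.2  0.6  0.4] w 85.0 t 24.88
```

{"api": "arm_command", "payload": {"rot": [[0.2,0.1,0.7],[0,0,0],[0,0,0],[0,0,0],[0,0,0]], "slide": [[-1,5,-5],[0,1,-15],[0,0,-15],[0,0,-12],[0,0,-6]], "gripper": [85,85,85,85,85]}}

```text
clock: 25.3
eef_pos: [469.6, -304.6, 87.1]
tool_rot: [-3.141, -0.001, 1.668]
force: [0.1, 0.8, -0.1]
width: 84.9
```

```bash
python3 d.py 469 -307.5 61 95.7
```

```text
slide [ -0.6  -2.9 -26.1] rot [-0.08 -0.02  0.14] F [ 0.1  0.8 -0.1] w 84.9 t 25.3
```

{"api": "arm_command", "payload": {"rot": [[0,0,0],[0,0,0],[0,0,0],[0,0,0],[0,0,0]], "slide": [[0,-2.5,-8],[0,-1,-8],[0,-0.5,-5],[0,0,-1],[0,0,0]], "gripper": [85,85,85,85,85]}}

```text
clock: 25.72
eef_pos: [470.6, -305.2, 63.0]
tool_rot: [-3.141, -0.004, 1.673]
force: [0.9, 0.3, -0.3]
width: 85.3
```

```bash
python3 d.py 469 -307.5 61 95.7
```

```text
slide [-1.6 -2.3 -2. ] rot [-0.21 -0.08 -0.13] F [ 0.9  0.3 -0.3] w 85.3 t 25.72
```

{"api": "arm_command", "payload": {"rot": [[-0.2,-0.1,-0.1],[0,0,0],[0,0,0],[0,0,0]], "slide": [[-1,-1.8,-1.5],[0,0,0],[0,0,0],[0,0,0]], "gripper": [75,65,58,55]}}

```text
clock: 26.05
eef_pos: [470.2, -308.0, 62.6]
tool_rot: [3.139, 0.002, 1.67]
force: [-0.0, -0.8, -0.7]
width: 55.0
```

```bash
python3 d.py 469 -307.5 61 95.7
```

```text
slide [-1.2  0.5 -1.6] rot [0.09 0.14 0.01] F [-0.  -0.8 -0.7] w 55.0 t 26.05
```

{"api": "arm_command", "payload": {"rot": [[0,0,0],[0,0,0],[0,0,0],[0,0,0],[0,0,0]], "slide": [[0,0,0],[0,0,0],[0,0,0],[0,0,0],[0,0,0]], "gripper": [52,46,42,42,42]}}

```text
clock: 26.47
eef_pos: [470.3, -308.1, 63.4]
tool_rot: [3.139, 0.002, 1.67]
force: [0.3, -0.1, -0.3]
width: 48.8
```

{"api": "arm_command", "payload": {"rot": [[0,0,0],[0,0,0],[0,0,0],[0,0,0],[0,0,0]], "slide": [[0,0,4],[0,0,8],[0,0,14],[0,0,18],[0,0,18]], "gripper": [42,42,42,42,42]}}

```text
clock: 26.88
eef_pos: [466.8, -306.0, 124.7]
tool_rot: [-3.136, -0.004, 1.67]
force: [0.3, -0.3, -1.2]
width: 48.7
```

```bash
python3 d.py 598 -98 125 95.7
```

```text
slide [131.2 208.    0.3] rot [-0.19 -0.32  0.01] F [ 0.3 -0.3 -1.2] w 48.7 t 26.88
```

{"api": "arm_command", "payload": {"rot": [[-0.2,-0.3,0],[0,0,0],[0,0,0],[0,0,0],[0,0,0]], "slide": [[0,20,2],[10,32,0],[24,32,0],[26,32,0],[26,32,0]], "gripper": [42,42,42,42,42]}}

```text
clock: 27.3
eef_pos: [549.0, -167.9, 135.1]
tool_rot: [3.139, 0.013, 1.646]
force: [0.5, -0.4, -2.3]
width: 48.7
```

{"api": "arm_command", "payload": {"rot": [[0,0,0],[0,0,0],[0,0,0],[0,0,0],[0,0,0]], "slide": [[24,30,0],[14,16,0],[5,8,0],[0,0,0],[0,0,0]], "gripper": [42,42,42,42,42]}}

```text
clock: 27.72
eef_pos: [599.6, -98.8, 138.2]
tool_rot: [3.132, 0.008, 1.661]
force: [-0.5, -0.1, -1.4]
width: 48.2
```

```bash
python3 d.py 599.3 -98 64.4 95.7
```

```text
slide [ -0.3   0.8 -73.8] rot [0.4  0.6  0.53] F [-0.5 -0.1 -1.4] w 48.2 t 27.72
```

{"api": "arm_command", "payload": {"rot": [[0.3,0.4,0.4],[0,0.1,0.1],[0,0,0],[0,0,0],[0,0,0]], "slide": [[0,1,-10],[0,1,-10],[0,1,-6],[0,0,0],[0,0,0]], "gripper": [42,42,42,42,42]}}

```text
clock: 28.13
eef_pos: [593.7, -104.9, 108.9]
tool_rot: [-3.136, 0.005, 1.659]
force: [0.4, 0.1, -1.4]
width: 48.8
```

```bash
python3 d.py 599.3 -98 64.4 95.7
```

```text
slide [  5.6   6.9 -44.5] rot [ 0.31 -0.3   0.63] F [ 0.4  0.1 -1.4] w 48.8 t 28.13
```

{"api": "arm_command", "payload": {"rot": [[0.2,-0.2,0.5],[0,0,0],[0,0,0],[0,0,0]], "slide": [[4.5,6,0],[0,0,0],[0,0,0],[0,0,0]], "gripper": [42,42,42,42]}}

```text
clock: 28.47
eef_pos: [597.9, -100.2, 108.6]
tool_rot: [-3.139, 0.002, 1.666]
force: [-0.7, 0.4, -1.8]
width: 48.5
```

```bash
python3 d.py 599.3 -98 64.4 95.7
```

```text
slide [  1.4   2.2 -44.2] rot [ 0.12 -0.14  0.24] F [-0.7  0.4 -1.8] w 48.5 t 28.47
```

{"api": "arm_command", "payload": {"rot": [[0.1,0,0.1],[0,0,0],[0,0,0],[0,0,0]], "slide": [[1.5,2.5,-5],[0.5,0.8,-6],[0.5,0.8,-6],[0,0,0]], "gripper": [42,42,42,42]}}

```text
clock: 28.8
eef_pos: [601.5, -95.3, 90.9]
tool_rot: [-3.141, 0.0, 1.669]
force: [-0.7, 0.4, -1.1]
width: 48.4
```

```bash
python3 d.py 599.3 -98 64.4 95.7
```

```text
slide [ -2.2  -2.7 -26.5] rot [ 0.01 -0.01  0.09] F [-0.7  0.4 -1.1] w 48.4 t 28.8
```

{"api": "arm_command", "payload": {"rot": [[0,0,0],[0,0,0],[0,0,0],[0,0,0]], "slide": [[-1.5,-2,-4],[0,0,-5],[0,0,-4],[0,0,0]], "gripper": [42,42,42,42]}}

```text
clock: 29.13
eef_pos: [599.2, -97.3, 75.7]
tool_rot: [-3.14, 0.0, 1.669]
force: [0.1, 0.1, -2.4]
width: 48.7
```

```bash
python3 d.py 599.3 -98 64.4 95.7
```

```text
slide [  0.1  -0.7 -11.3] rot [ 0.01 -0.1   0.07] F [ 0.1  0.1 -2.4] w 48.7 t 29.13
```

{"api": "arm_command", "payload": {"rot": [[0,0,0],[0,0,0],[0,0,0],[0,0,0]], "slide": [[0,-0.5,-3],[0,0,-3],[0,0,-2],[0,0,0]], "gripper": [42,42,42,42]}}

```text
clock: 29.47
eef_pos: [599.2, -98.2, 66.6]
tool_rot: [-3.14, 0.0, 1.669]
force: [-0.8, -0.0, -2.0]
width: 48.6
```

```bash
python3 d.py 599.3 -98 64.4 95.7
```

```text
slide [ 0.1  0.2 -2.2] rot [ 0.02 -0.11  0.09] F [-0.8 -0.  -2. ] w 48.6 t 29.47
```

{"api": "arm_command", "payload": {"rot": [[0,-0.1,0],[0,0,0],[0,0,0],[0,0,0]], "slide": [[0,0.2,-1.2],[0,0,-1.2],[0,0,-1],[0,0,-1]], "gripper": [42,42,42,42]}}

```text
clock: 29.8
eef_pos: [599.6, -98.0, 64.4]
tool_rot: [3.141, 0.001, 1.669]
force: [-2.4, 0.5, 6.4]
width: 48.4
```

```bash
python3 d.py 599.3 -98 64.4 95.7
```

```text
slide [-0.3 -0.   0. ] rot [0.03 0.06 0.1 ] F [-2.4  0.5  6.4] w 48.4 t 29.8
```

Contact right at target. Release, lift, and move aside to check.

{"api": "arm_command", "payload": {"rot": [[0,0,0],[0,0,0],[0,0,0],[0,0,0],[0,0,0]], "slide": [[0,0,0],[0,0,0],[0,0,0],[0,0,0],[0,0,0]], "gripper": [42,50,56,65,80]}}

```text
clock: 30.22
eef_pos: [601.0, -98.0, 65.7]
tool_rot: [3.137, 0.001, 1.669]
force: [-0.8, -0.5, -0.1]
width: 75.4
```

{"api": "arm_command", "payload": {"rot": [[0,0,0],[0,0,0],[0,0,0],[0,0,0],[0,0,0]], "slide": [[0,0,0],[0,0,10],[0,0,20],[0,0,30],[0,0,35]], "gripper": [85,85,85,85,85]}}

```text
clock: 30.63
eef_pos: [595.1, -97.1, 157.5]
tool_rot: [-3.131, -0.002, 1.669]
force: [0.9, -0.8, 0.4]
width: 84.6
```

{"api": "arm_command", "payload": {"rot": [[0,0,0],[0,0,0],[0,0,0],[0,0,0],[0,0,0]], "slide": [[-5,-25,5],[-8,-38,0],[-8,-38,0],[-8,-38,0],[-5,-36,0]], "gripper": [85,85,85,85,85]}}

```text
clock: 31.05
eef_pos: [569.7, -264.2, 177.4]
tool_rot: [3.129, -0.004, 1.691]
force: [1.5, -0.1, 0.2]
width: 85.4
```

```bash
python3 d.py 557.5 -307 58 95.7;python3 - <<'E'
from meas import *
for n in("top","side"):
    p,d=snap(n,n+"7");W=cloud(n,d);print(n,"tin",circ_top(W,596,-99,86,102,40))
E
```

```text
slide [ -12.2  -42.8 -119.4] rot [-0.3   0.67 -1.21] F [ 1.5 -0.1  0.2] w 85.4 t 31.05
top tin (array([596.8, -97.2]), 25.1, array([596.5, -97.5]), array([595.7, -97.1]), 418, np.float64(95.4))
side tin (array([ 595.1, -100.4]), 27.2, array([ 595.9, -102.3]), array([ 592.6, -104.3]), 314, np.float64(93.6))
```

View pics/top7.png

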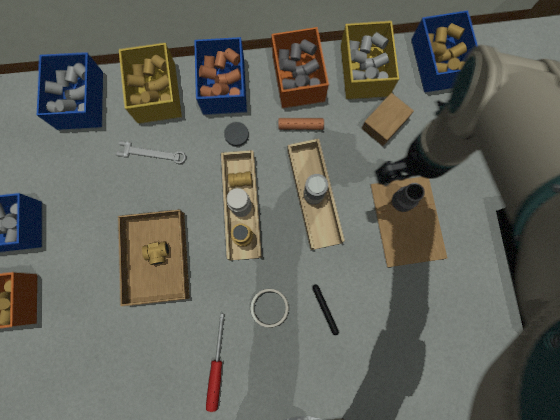

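{"api": "arm_command", "payload": {"rot": [[0,0.4,-0.6],[0,0,-0.3],[0,0,0],[0,0,0],[0,0,0]], "slide": [[-5,-18,-5],[-3,-15,-15],[0,-10,-18],[0,-3,-12],[0,0,0]], "gripper": [85,85,85,85,85]}}

```text
clock: 31.57
eef_pos: [558.9, -323.1, 127.2]
tool_rot: [3.134, 0.003, 1.659]
force: [-1.4, 0.6, -0.3]
width: 85.3
```

```bash
python3 d.py 557.5 -307 58 95.7
```

```text
slide [ -1.4  16.1 -69.2] rot [0.16 0.47 0.67] F [-1.4  0.6 -0.3] w 85.3 t 31.57
```

{"api": "arm_command", "payload": {"rot": [[0.1,0.3,0.5],[0,0,0],[0,0,0],[0,0,0]], "slide": [[-1,12,0],[0,1,-4],[0,0,-4],[0,0,0]], "gripper": [85,85,85,85]}}

```text
clock: 31.9
eef_pos: [558.6, -304.4, 118.2]
tool_rot: [3.14, -0.003, 1.672]
force: [-0.5, 0.1, -0.7]
width: 84.8
```

```bash
python3 d.py 557.5 -307 58 95.7
```

```text
slide [ -1.1  -2.6 -60.2] rot [-0.15  0.09 -0.11] F [-0.5  0.1 -0.7] w 84.8 t 31.9
```

{"api": "arm_command", "payload": {"rot": [[0,0,0],[0,0,0],[0,0,0],[0,0,0],[0,0,0]], "slide": [[-1,-2,-10],[0,-1,-14],[0,-1,-14],[0,-1,-8],[0,0,-3]], "gripper": [85,85,85,85,85]}}

```text
clock: 32.32
eef_pos: [560.7, -307.9, 68.8]
tool_rot: [3.134, 0.0, 1.677]
force: [-0.3, 0.6, -0.6]
width: 85.2
```

```bash
python3 d.py 557.5 -307 58 95.7
```

```text
slide [ -3.2   0.9 -10.8] rot [-0.03  0.44 -0.39] F [-0.3  0.6 -0.6] w 85.2 t 32.32
```

{"api": "arm_command", "payload": {"rot": [[0,0.3,-0.3],[0,0,0],[0,0,0],[0,0,0]], "slide": [[-2.5,0.5,-4],[0,0,-3],[0,0,-1],[0,0,0]], "gripper": [85,85,80,75]}}

```text
clock: 32.65
eef_pos: [557.9, -307.2, 59.7]
tool_rot: [3.14, -0.001, 1.671]
force: [1.5, 0.3, 0.0]
width: 75.2
```

```bash
python3 d.py 557.5 -307 58 95.7
```

```text
slide [-0.4  0.2 -1.7] rot [-0.05  0.09 -0.06] F [1.5 0.3 0. ] w 75.2 t 32.65
```

{"api": "arm_command", "payload": {"rot": [[0,0,0],[0,0,0],[0,0,0],[0,0,0],[0,0,0]], "slide": [[0,0,-0.5],[0,0,0],[0,0,0],[0,0,0],[0,0,0]], "gripper": [60,52,48,44,34]}}

```text
clock: 33.07
eef_pos: [559.2, -307.6, 61.1]
tool_rot: [3.137, 0.001, 1.671]
force: [0.6, 0.1, -1.0]
width: 40.0
```

{"api": "arm_command", "payload": {"rot": [[0,0,0],[0,0,0],[0,0,0]], "slide": [[0,0,0],[0,0,0],[0,0,0]], "gripper": [34,34,34]}}

```text
clock: 33.32
eef_pos: [559.0, -307.6, 61.0]
tool_rot: [3.137, 0.001, 1.671]
force: [0.9, -0.6, -0.3]
width: 39.8
```

{"api": "arm_command", "payload": {"rot": [[0,0,0],[0,0,0],[0,0,0],[0,0,0],[0,0,0]], "slide": [[0,0,4],[0,0,8],[0,0,14],[0,0,18],[0,0,18]], "gripper": [34,34,34,34,34]}}

```text
clock: 33.73
eef_pos: [555.1, -305.7, 121.7]
tool_rot: [-3.137, -0.005, 1.671]
force: [0.1, -0.4, -1.4]
width: 39.8
```

```bash
python3 d.py 519 -107 125 95.7
```

```text
slide [-36.1 198.7   3.3] rot [-0.25 -0.3  -0.07] F [ 0.1 -0.4 -1.4] w 39.8 t 33.73
```

{"api": "arm_command", "payload": {"rot": [[-0.2,-0.3,0],[0,0,0],[0,0,0],[0,0,0],[0,0,0]], "slide": [[-5,20,3],[-9,34,0],[-8,34,0],[-8,34,0],[-4,30,0]], "gripper": [34,34,34,34,34]}}

```text
clock: 34.15
eef_pos: [522.9, -162.7, 133.8]
tool_rot: [3.127, 0.014, 1.655]
force: [1.2, 0.2, -1.6]
width: 40.2
```

{"api": "arm_command", "payload": {"rot": [[0,0,0],[0,0,0],[0,0,0],[0,0,0],[0,0,0]], "slide": [[0,20,0],[0,10,0],[0,0,0],[0,0,0],[0,0,0]], "gripper": [34,34,34,34,34]}}

```text
clock: 34.57
eef_pos: [522.9, -124.3, 136.9]
tool_rot: [3.125, 0.012, 1.665]
force: [-0.7, 0.8, -1.4]
width: 40.0
```

```bash
python3 d.py 520.6 -106.9 62 95.7
```

```text
slide [ -2.3  17.4 -74.9] rot [0.57 1.01 0.29] F [-0.7  0.8 -1.4] w 40.0 t 34.57
```

{"api": "arm_command", "payload": {"rot": [[0.3,0.6,0.2],[0.1,0.2,0],[0,0,0],[0,0,0],[0,0,0]], "slide": [[-1,10,-8],[0,6,-8],[0,1,-6],[0,0,0],[0,0,0]], "gripper": [34,34,34,34,34]}}

```text
clock: 34.98
eef_pos: [522.0, -111.8, 111.8]
tool_rot: [3.14, 0.005, 1.661]
force: [0.5, -0.1, -1.7]
width: 40.1
```

```bash
python3 d.py 520.6 -106.9 62 95.7
```

```text
slide [ -1.4   4.9 -49.8] rot [0.28 0.12 0.55] F [ 0.5 -0.1 -1.7] w 40.1 t 34.98
```

{"api": "arm_command", "payload": {"rot": [[0.2,0.1,0.4],[0,0,0],[0,0,0],[0,0,0]], "slide": [[-1,4.5,-3],[0,0.5,-3],[0,0,0],[0,0,0]], "gripper": [34,34,34,34]}}

```text
clock: 35.32
eef_pos: [520.5, -107.3, 104.5]
tool_rot: [-3.14, 0.001, 1.667]
force: [0.4, -0.7, -1.2]
width: 40.3
```

```bash
python3 d.py 520.6 -106.9 62 95.7
```

```text
slide [  0.1   0.4 -42.5] rot [ 0.08 -0.06  0.19] F [ 0.4 -0.7 -1.2] w 40.3 t 35.32
```

{"api": "arm_command", "payload": {"rot": [[0,0,0.1],[0,0,0],[0,0,0],[0,0,0]], "slide": [[0,0.5,-5],[0,0.3,-6],[0,0.2,-5],[0,0,0]], "gripper": [34,34,34,34]}}

```text
clock: 35.65
eef_pos: [521.0, -106.5, 87.5]
tool_rot: [3.141, 0.002, 1.669]
force: [-0.6, -0.4, -2.0]
width: 40.1
```

```bash
python3 d.py 520.6 -106.9 62 95.7
```

```text
slide [ -0.4  -0.4 -25.5] rot [0.11 0.03 0.09] F [-0.6 -0.4 -2. ] w 40.1 t 35.65
```

{"api": "arm_command", "payload": {"rot": [[0,0,0],[0,0,0],[0,0,0],[0,0,0],[0,0,0]], "slide": [[-0.3,0,-6],[0,0,-6],[0,0,-5],[0,0,-3],[0,0,0]], "gripper": [34,34,34,34,34]}}

```text
clock: 36.07
eef_pos: [520.4, -106.5, 64.8]
tool_rot: [-3.141, 0.002, 1.669]
force: [0.2, 0.1, -1.1]
width: 39.8
```

```bash
python3 d.py 520.6 -106.9 62 95.7
```

```text
slide [ 0.2 -0.4 -2.8] rot [ 0.1  -0.02  0.09] F [ 0.2  0.1 -1.1] w 39.8 t 36.07
```

{"api": "arm_command", "payload": {"rot": [[0,0,0],[0,0,0],[0,0,0],[0,0,0]], "slide": [[0,-0.3,-1.3],[0,0,-1.2],[0,0,-1],[0,0,-1]], "gripper": [34,34,34,34]}}

```text
clock: 36.4
eef_pos: [520.5, -106.8, 61.9]
tool_rot: [-3.141, 0.002, 1.669]
force: [-3.1, 0.7, 9.5]
width: 39.7
```

```bash
python3 d.py 520.6 -106.9 62 95.7
```

```text
slide [ 0.1 -0.1  0.1] rot [ 0.1 -0.   0.1] F [-3.1  0.7  9.5] w 39.7 t 36.4
```

{"api": "arm_command", "payload": {"rot": [[0,0,0],[0,0,0],[0,0,0],[0,0,0],[0,0,0]], "slide": [[0,0,0],[0,0,0],[0,0,0],[0,0,0],[0,0,0]], "gripper": [34,42,48,60,75]}}

```text
clock: 36.82
eef_pos: [521.9, -107.0, 63.3]
tool_rot: [3.138, 0.003, 1.668]
force: [-0.3, 0.4, 0.2]
width: 70.4
```

{"api": "arm_command", "payload": {"rot": [[0,0,0],[0,0,0],[0,0,0],[0,0,0],[0,0,0]], "slide": [[0,0,0],[0,0,10],[0,0,20],[0,0,30],[0,0,35]], "gripper": [85,85,85,85,85]}}

```text
clock: 37.23
eef_pos: [516.3, -106.0, 156.0]
tool_rot: [-3.13, -0.001, 1.669]
force: [0.7, -0.3, 0.5]
width: 85.1
```

{"api": "arm_command", "payload": {"rot": [[0,0,0],[0,0,0],[0,0,0],[0,0,0],[0,0,0]], "slide": [[-3,-25,8],[-5,-38,0],[-5,-38,0],[-5,-38,0],[-5,-36,0]], "gripper": [85,85,85,85,85]}}

```text
clock: 37.65
eef_pos: [500.7, -275.8, 177.5]
tool_rot: [3.133, -0.001, 1.69]
force: [0.6, -0.9, -0.4]
width: 84.6
```

{"api": "arm_command", "payload": {"rot": [[0,0,0],[0,0,0],[0,0,0]], "slide": [[0,-20,0],[0,-5,0],[0,0,0]], "gripper": [85,85,85]}}

```text
clock: 37.9
eef_pos: [496.8, -313.4, 180.1]
tool_rot: [3.133, 0.007, 1.676]
force: [0.3, -0.4, -0.3]
width: 84.7
```

Run:
```python
from meas import *
for n in("top","side"):
    p,d=snap(n,n+"8");W=cloud(n,d);W0=cloud(n,np.load(f"pics/{n}0.npz")['d'])
    for nm,x,y in(("tin",596,-99),("red",518,-106),("jar",587,77),("nip",511,77)):
        a=circ_top(W0,x,y,82,102,40);b=circ_top(W,x,y,82,102,40)
        print(n,nm,a[0],b[0],"d",b[0]-a[0],"dmid",b[2]-a[2],"dmean",b[3]-a[3],b[4])
print(telemetry.read_state()['clock'])
```

```text
top tin [595.9 -98.4] [597.2 -97.2] d [1.3 1.2] dmid [1.2 1.1] dmean [1.2 0.9] 424
top red [ 518.2 -106.2] [ 518.5 -105.5] d [0.3 0.7] dmid [0.7 0.5] dmean [0.4 0.7] 309
top jar [587.1  77. ] [587.3  77.1] d [0.2 0.1] dmid [0.4 0.1] dmean [0.2 0.1] 348
top nip [511.   76.8] [511.4  77.1] d [0.4 0.3] dmid [0.4 0. ] dmean [0.1 0. ] 281
side tin [ 596.1 -101.1] [ 595.7 -101.1] d [-0.4  0. ] dmid [0.3 0.8] dmean [0.7 1.1] 358
side red [ 516.8 -107.6] [ 517.6 -108.5] d [ 0.8 -0.9] dmid [0.8 0.9] dmean [0.7 0.8] 296
side jar [586.8  71.8] [585.3  75.4] d [-1.5  3.6] dmid [0.6 0.5] dmean [0.1 0.3] 203
side nip [510.2  72.9] [509.6  74.9] d [-0.6  2. ] dmid [0.1 0.6] dmean [0.6 0.1] 200
38.0
```

View pics/top8.png

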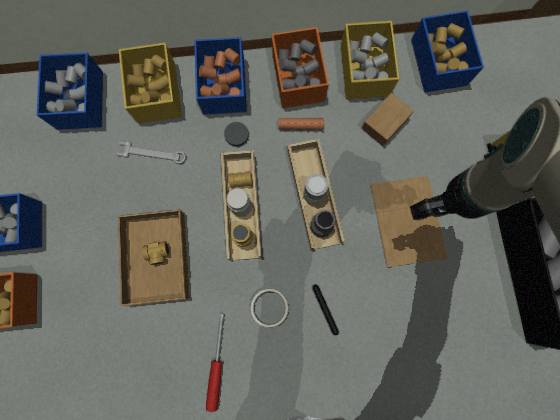

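View pics/side8.png

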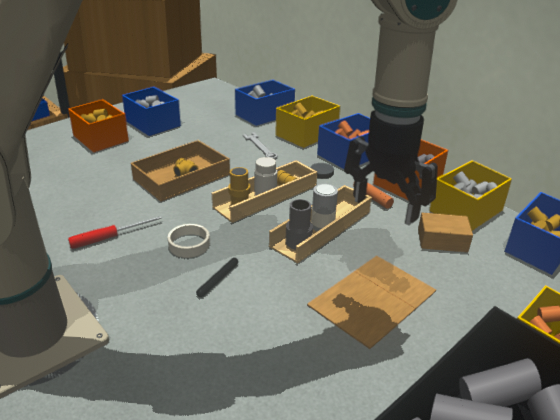

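```bash
python3 -c "
from cell import ctrl;print(ctrl.finish_job())"
```

```text
the job is handed in; nothing more can be done
None
```

The job is done and handed in at about 38 s of robot time. I stood the reducer and then the tin upright on the cardboard sheet and laid the brass tee in the tray. Then I put the tin and the reducer back in the trough, in that order.

**Last checks:**
- **Position:** in the top camera the tin is about 1.2 mm off its original spot in both x and y. The reducer is within about 0.7 mm. Both are upright.
- **Tee:** it lies flat in the tray, clear of the walls.
- **Other trough:** nothing there was touched. The jar and nipple show no shift in the top camera beyond noise (0.4 mm or less), and the coupling looks unmoved.
- **Forces:** the highest wrist force I read was about 22 N, when setting the tin on the sheet. I read it at the end of each move, not continuously.

**Disagreement:** the side camera's fitted circles moved by up to 3.6 mm for the jar, but its other two position estimates for the same objects moved by 1.1 mm or less. The top camera agrees with the smaller figures, so I treated the larger ones as edge noise. The two cameras also differ from each other by 2 to 3 mm in y, so I judged the return by comparing each camera with its own first picture.

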